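# Turn the bench wheel until its hidden slot comes up and the pawl locks it

### The arm

A 6-joint arm with a two-finger parallel gripper is mounted at the origin on the work surface; the furniture and walls round the work are solid. World frame = base frame: x ahead of the robot, y to its left, z up, the work surface at z = 0. Lengths are in mm, angles in rad, forces in N, time in s.
With the tool pointing down it reaches from about 300 to 875 mm from the base axis. Payload 6.4 kg.
Tool frame: the origin (TCP) lies on the centre line of the jaws, within the pads' length; the fingertips stand 11 mm ahead of it and the grasp point (between the pads) lies 8 mm behind it; z points along the fingers, y is the line along which they close (so a half turn about z gives the same grasp; the last joint's range is limited). The gripper opens to 88 mm and grips with 3 to 60 N. Pads are 18 mm wide; open, the fingers measure 123 mm over their backs; the gripper's body (75 mm by 187 mm) begins 45 mm behind the grasp point.
Start: joints at [1.061, 0.181, 1.607, -0, 1.354, -0.206], TCP at [171.999, 548.687, 249.714] pointing down, gripper open.
Joint ranges: [-2.99, 2.99], [-0.89, 2.07], [0.3, 2.58], [-1.14, 4.28], [0, 2.63], [-3.12, 3.12]. Speed limits (rad/s): [2.57, 2.57, 3.01, 3.14, 3.14, 3.14].

### API

Orientations are given as [roll, pitch, yaw] about the fixed x, y, z axes, in that order (R = Rz(yaw) Ry(pitch) Rx(roll)).
In Python, from cell import read_state, capture, camera_model, finish_job gives the robot as it stands.
- The arm moves only by the shell command python3 -m crank 'ROWS' [OPENING] [FORCE]. ROWS is JSON, a list of rows, each an object of numbers: "x", "y", "z": the shift along the tool's x, y, z in mm; "rx", "ry", "rz": the turn, a rotation vector about the tool's x, y, z in rad. A call has 1 to 20 rows; each row is the pose to reach, as a shift and turn from the pose commanded when the call began, along the tool's axes at that moment; what a row does not reach only later rows make up. A row lasts 1/12 s, in which the tool goes at most 41.7 mm and 7.16 degrees, less where a joint would pass 70% of its speed; a pose out of reach is approached as far as the arm can. A call with a gripper value outside its range is refused whole. OPENING is the closure, from -1 (fully open) to 1 (shut), set as the call begins (- or left out, the last holds). The fingers move at their own pace and stop on an object; FORCE is the grip in N (left out, the last holds). Time passes only in rows, so rows that repeat a pose let the fingers close. It gives the time, the measured TCP pose, the force, the opening and the grip force at its end, in the units of the state.
- read_state(): the state, without advancing time (a new reading comes with each control period).
- capture(name): name is "scene" or "top" or "wrist"; returns (picture, depth): 400x640x3 uint8, red, green, blue; 400x640 float32, mm along the optical axis (not along the pixel's ray), 0 where there is no reading.
- camera_model(name): a dict with "mtx" (3x3 intrinsics, pixels), "world_to_cam" (4x4, takes a point from world to camera coordinates). Camera axes: x right, y down, z forward; pixel columns grow to the right and rows downward; lengths in mm; the calibration is good to about 2 mm. A picture is of the moment at which its call begins: read the wrist's pose just before it. camera_model takes no time and is no camera call; for the wrist camera it gives the pose at the moment of the call.
- finish_job(): hands the job in; it is judged then, once.
The state is a dict: "t": time; "joints": joint angles; "dq": joint speeds; "joint_efforts": joint torques, N m; "tcp_pos": TCP position; "tcp_rot": TCP orientation; "wrist_force": force on the tool from outside, world axes, zero at the start; "wrist_torque": the same for the moment, N m; "width": opening from 0.0 (shut) to 1.0 (fully open); "grasp_force": force on a finger pad.
Only numpy, scipy, OpenCV 4.12 (cv2) and the standard library are available. Lean on these libraries where they do the work, as an engineer would, in place of code of your own. Each camera call takes 0.05 s, during which the arm holds its last target. There are 200 camera calls.

### The job

Lock the bench wheel for storage: turn it by its rim, taking a fresh hold as often as needed, until its one deep slot, now hidden down in the stand, comes to the top and the sprung pawl drops fully home in it; the shallow dips in the rim do not count. Then let go, and leave the loose things round the stand where they are.

Things in the scene. Friction and masses are not known exactly. Their poses are not given: they have to be found in the camera images.
- stand: Grey stand fixed to the table. Foot 250 x 110 x 10 mm; narrow trough 200 mm long, 46 mm wide, top 88 mm above the table, hiding the lower half of an upright wheel. Origin: centre of underside; x level in the wheel's plane, y along the axle, z up. Pawl bracket at the +x end, 186 mm high; the -x end, roughly toward the robot's right, is free. Bearing blocks within 22 mm of the axle in x reach 107 mm up.
- axle (a point): Centre of the aluminium wheel on its axle, 96 mm above the table; axes as the stand's. Wheel radius 80 mm; flat-sided rim 16 mm thick along y, from 62 to 80 mm from the axle, thinner web inside. It turns endlessly either way, drags with about 2 N at the rim and stays where it is left.
- pawl_seat (a point): Fixed point at the top of the rim, 80 mm above the axle, where the pawl's nose rests. The rim has three smooth dips 4 mm deep, which the nose rides in and out of, and one straight-sided deep slot 17 mm wide, with a small brass pin on the web below it. At the start the slot is hidden in the trough, at least 105 degrees from the top whichever way the wheel is turned.
- rim_free (a point): Fixed point inside the rim's path, 71 mm from the axle and 40 degrees from the top toward the stand's -x end, midway across the rim. Here, and from about 14 to 60 degrees from the top, the rim is free to be pinched across its 16 mm and drawn along its arc. A pinched rim does not swivel freely between the pads: tilt the gripper along with it. The point does not turn with the wheel.
- pawl_pivot (a point): Pivot of the sprung steel pawl, 86 mm behind the top of the wheel (stand +x) and 178 mm above the table; axes as the stand's. The pawl's arm, 8 mm wide, runs from here over the wheel's top, up to 30 mm above the rim; its roller nose, 10 mm in diameter and 12 mm long, is pressed on the rim with 2 to 3 N.
- pawl (a joint): Angle of the pawl (rad). 0: nose on the plain rim; about 0.05: nose in a shallow dip; 0.165: fully home in the deep slot, nose 14 mm down. It drops by itself. Once it is home the wheel is locked: it turns at most 8 mm more at the rim, then stops hard.
- multimeter: Loose bystander: orange and grey multimeter, 145 x 74 x 43 mm, lying to the left; origin at the centre of its underside.
- screwdriver: Loose bystander: screwdriver with a red handle, 194 mm long, 25 mm thick, lying to the right; origin at the centre of its underside.
- tape_roll: Loose bystander: roll of black tape, 55 mm across, 19 mm high, lying flat at the front right; origin at the centre of its underside.
- film_pot: Loose bystander: black pot with grey lid, 34 mm across, 50 mm high, standing at the left behind the multimeter; origin at the centre of its underside.

How it is judged:
By the outcome, as a careful person would: the job done as asked, in the order asked, and still so for the second after the job is handed in, with the robot touching nothing.
It also fails if it takes over 67 s, if anything falls off the work surface, if the arm or the gripper's body presses on something with over 40 N, if the wrist force passes 120 N, or if a joint passes its speed limit or range.

## Working session

There is one attempt and no reset: what is moved stays moved. The work goes in short steps, Python scripts to look and compute and a shell command to move; the robot and the scene stay as the last step left them, time stands still between calls to the robot, and variables do not carry over. Pictures are saved under pics/ and viewed, at most 10 in all, crops included, and the job is handed in when it is done.

```bash
mkdir -p pics; ls; python3 - <<'E'
from cell import *
import cv2,numpy as np
s=read_state();print(s['t'],s['tcp_pos'],s['tcp_rot'],s['width'])
for n in('scene','top'):
    p,d=capture(n);cv2.imwrite(f'pics/{n}0.png',p[:,:,::-1]);np.save(f'pics/{n}0.npy',d)
    m=camera_model(n);print(n,np.round(m['mtx'],1).tolist(),np.round(m['world_to_cam'],3).tolist())
E
```

```text
pics
0.0 [171.76005807 548.21020799 248.82937975] [-3.13990425e+00 -3.29012669e-04  2.83779819e+00] 1.001004955126064
scene [[405.1, 0.0, 319.2], [0.0, 405.1, 203.7], [0.0, 0.0, 1.0]] [[0.707, -0.707, -0.008, -328.399], [-0.436, -0.427, -0.792, 314.965], [0.557, 0.564, -0.61, 1107.593], [0.0, 0.0, 0.0, 1.0]]
top [[386.2, 0.0, 320.3], [0.0, 386.2, 200.2], [0.0, 0.0, 1.0]] [[0.021, -1.0, 0.012, 2.81], [-0.997, -0.022, -0.075, 475.791], [0.075, -0.01, -0.997, 1090.017], [0.0, 0.0, 0.0, 1.0]]
```

View pics/scene0.png

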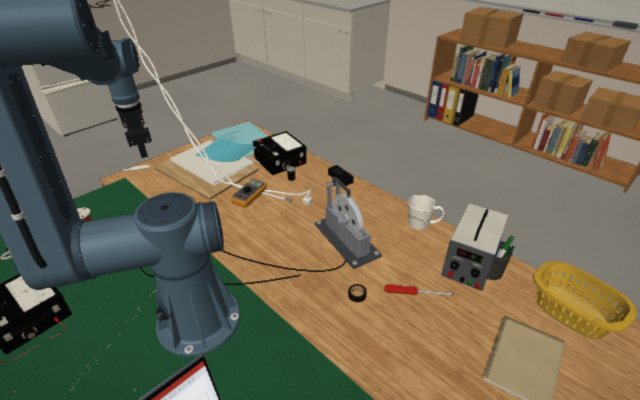

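View pics/top0.png

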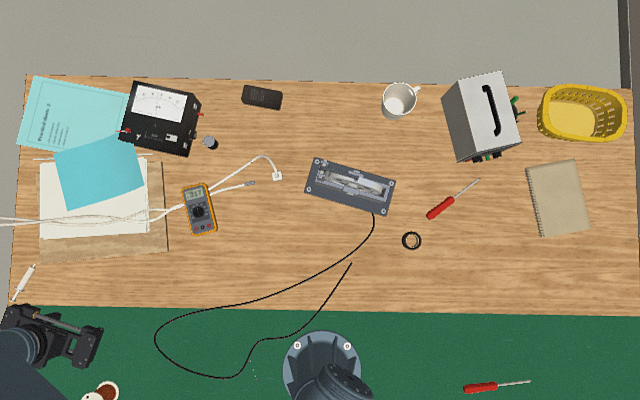

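Top view: stand centred near (350,187), with its long axis running from (307,172) to (395,198) and the bracket at the left end. The free end is on the right. Multimeter (199,208), pot (210,142), tape (411,240) and screwdriver (452,200) are all clear of it.

```bash
cat > h.py <<'E'
import numpy as np,cv2
from cell import *
def cloud(n,d,box=None):
    m=camera_model(n);K=m['mtx'];v,u=np.mgrid[:400,:640]
    K=np.array(K);T=np.linalg.inv(np.array(m['world_to_cam']))
    P=np.stack([(u-K[0,2])/K[0,0]*d,(v-K[1,2])/K[1,1]*d,d],-1)
    return P@T[:3,:3].T+T[:3,3]
def proj(n,p):
    m=camera_model(n);T=np.array(m['world_to_cam']);q=T[:3,:3]@np.array(p)+T[:3,3];q=np.array(m['mtx'])@q
    return q[:2]/q[2]
E
python3 - <<'E'
from h import *
p=cv2.imread('pics/top0.png');d=np.load('pics/top0.npy');P=cloud('top',d)
R=np.zeros((400,640),bool);R[145:230,290:410]=1
for lo,hi in((5,20),(80,100),(102,115),(120,160),(160,181),(183,260)):
    m=R&(P[...,2]>lo)&(P[...,2]<hi)&(d>0);q=P[m]
    if len(q)<5:continue
    r=cv2.minAreaRect(q[:,:2].astype(np.float32));print(lo,hi,len(q),q.mean(0).round(1),np.round(r[0],1),np.round(r[1],1),round(r[2],1),np.median(q[:,2]).round(1))
cv2.imwrite('pics/topz.png',cv2.resize(p[145:230,290:410],None,fx=6,fy=6,interpolation=cv2.INTER_CUBIC))
E
```

```text
5 20 1658 [508.6 -69.1   9.3] [507.  -93.6] [233.7 306.1] 10.4 9.1
80 100 373 [503.8 -88.8  87.5] [513.1 -70.1] [199.9  55.3] 76.1 87.0
102 115 233 [514.1 -68.  106.6] [520.6 -65.3] [166.   65.6] 65.7 106.0
120 160 180 [515.7 -68.9 143.8] [517.  -60.6] [171.5  33.6] 73.4 146.5
160 181 206 [518.3 -63.5 169.7] [524.4 -49.4] [142.6  44.6] 75.3 170.1
183 260 197 [531.6 -21.8 198.9] [537.9 -27. ] [99.  40.9] 83.4 203.3
```

View pics/topz.png

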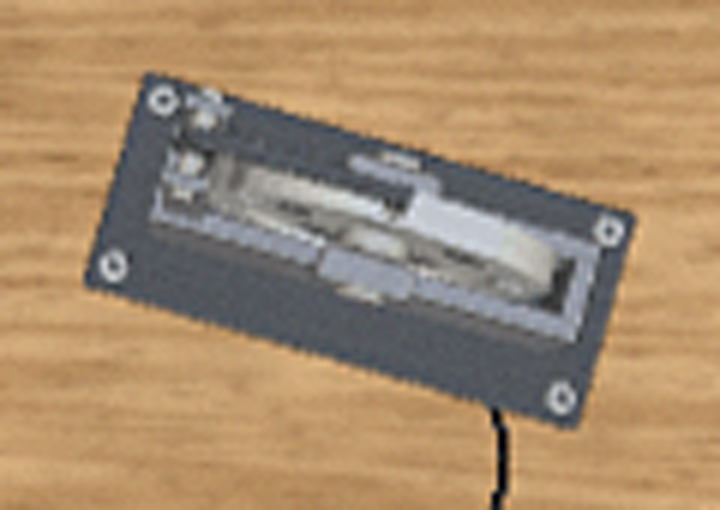

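The zoomed view shows the foot corners at crop (148,75), (635,213), (575,427) and (88,288). The bracket and pawl are at the left, and the free rim is at the right.

```bash
python3 - <<'E'
from h import *
m=camera_model('top');K=np.array(m['mtx']);T=np.linalg.inv(m['world_to_cam'])
W=[]
for u,v in((148,75),(635,213),(575,427),(88,288)):
    u=u/6+290-.42;v=v/6+145-.42
    r=T[:3,:3]@np.linalg.solve(K,[u,v,1]);o=T[:3,3];W.append((o+r*(10-o[2])/r[2])[:2])
W=np.array(W);print(W.round(1));c=W.mean(0)
e=(W[0]+W[3]-W[1]-W[2])/2;print(c,np.linalg.norm(e),np.degrees(np.arctan2(e[1],e[0])),np.linalg.norm(W[0]-W[3]))
# depth check, trough and rim from both cams
a=np.arctan2(e[1],e[0]);X=np.array([np.cos(a),np.sin(a)]);Y=np.array([-X[1],X[0]])
p,d2=capture('scene')
for n,d in(('top',np.load('pics/top0.npy')),('scene',d2)):
    P=cloud(n,d);L=np.stack([(P[...,:2]-c)@X,(P[...,:2]-c)@Y,P[...,2]],-1)
    b=(d>0)&(abs(L[...,0])<120)&(abs(L[...,1])<50)
    for lo,hi in((84,92),(115,172)):
        q=L[b&(L[...,2]>lo)&(L[...,2]<hi)&(L[...,0]<60)]
        print(n,lo,len(q),np.percentile(q,[3,50,97],axis=0).round(1).tolist())
E
```

```text
[[ 601.7   33.1]
 [ 539.5 -204.2]
 [ 435.3 -175.9]
 [ 497.3   59.8]]
[518.45651987 -71.78463465] 244.50973748911682 75.2884100752364 107.79170158456864
top 84 250 [[-97.7, -21.2, 84.3], [-61.9, 15.5, 87.2], [54.4, 23.4, 90.8]]
top 115 273 [[-71.9, -6.7, 118.2], [-27.0, 3.8, 158.4], [56.7, 8.4, 171.5]]
scene 84 187 [[-101.9, -20.4, 84.5], [-70.2, 12.8, 88.2], [52.5, 26.1, 91.4]]
scene 115 405 [[-75.2, -7.4, 117.1], [-25.1, 3.9, 142.9], [52.3, 8.6, 170.1]]
```

```bash
cat >> h.py <<'E'
from scipy.spatial.transform import Rotation as Ro
a=np.radians(75.3);X=np.array([np.cos(a),np.sin(a),0]);Y=np.array([-X[1],X[0],0]);Z=np.array([0,0,1.])
AX=np.array([518.5,-71.8,96])+0.6*Y
def target(th,r):
    t=np.radians(th);R=np.stack([X*np.cos(t)+Z*np.sin(t),-Y,X*np.sin(t)-Z*np.cos(t)],1)
    return AX-R[:,2]*r,R
def rel(p,R):
    s=read_state();R0=Ro.from_euler('xyz',s['tcp_rot']).as_matrix()
    return (R0.T@(p-s['tcp_pos'])).round(1),Ro.from_matrix(R0.T@R).as_rotvec().round(3)
E
python3 - <<'E'
from h import *
p,R=target(18,180);print(p,rel(p,R));print(rel(np.array([330,200,330]),target(0,0)[1]))
E
```

```text
[ 503.80484623 -125.4501365   267.19017293] (array([-518.4, -543.6,  -17.6]), array([-0.24 ,  0.252,  1.51 ]))
(array([-255.1, -285.1,  -80.7]), array([-1.000e-03,  1.000e-03,  1.524e+00]))
```

```bash
python3 -m crank '[{"x":-255,"y":-285,"z":-80,"rz":0.8},{"x":-255,"y":-285,"z":-80,"rz":0.8},{"x":-255,"y":-285,"z":-80,"rz":0.8},{"x":-255,"y":-285,"z":-80,"rz":0.8},{"x":-255,"y":-285,"z":-80,"rz":0.8},{"x":-255,"y":-285,"z":-80,"rz":0.8},{"x":-255,"y":-285,"z":-80,"rz":0.8},{"x":-255,"y":-285,"z":-80,"rz":0.8},{"x":-255,"y":-285,"z":-80,"rz":0.8},{"x":-518,"y":-544,"z":-60,"rz":1.52},{"x":-518,"y":-544,"z":-60,"rz":1.52},{"x":-518,"y":-544,"z":-60,"rz":1.52},{"x":-518,"y":-544,"z":-60,"rz":1.52},{"x":-518,"y":-544,"z":-60,"rz":1.52},{"x":-518,"y":-544,"z":-60,"rz":1.52},{"x":-518,"y":-544,"z":-60,"rz":1.52},{"x":-518,"y":-544,"z":-60,"rz":1.52},{"x":-518,"y":-544,"z":-60,"rz":1.52},{"x":-518,"y":-544,"z":-60,"rz":1.52},{"x":-518,"y":-544,"z":-60,"rz":1.52}]' 0 20
python3 -c "
from h import *
print(rel(*target(20,160)),read_state()['joints'])"
```

```text
(array([-518.3, -542.7,    3.2]), array([-0.267,  0.279,  1.507])) [ 1.06068369e+00  1.81370843e-01  1.60774609e+00 -3.15666712e-07
  1.35380787e+00 -2.06267436e-01]invalid input at $[0]: expected keys x, y, z, rx, ry, rz
```

```bash
python3 -m crank '[{"x":-255,"y":-285,"z":-80,"rx":0,"ry":0,"rz":0.8},{"x":-255,"y":-285,"z":-80,"rx":0,"ry":0,"rz":0.8},{"x":-255,"y":-285,"z":-80,"rx":0,"ry":0,"rz":0.8},{"x":-255,"y":-285,"z":-80,"rx":0,"ry":0,"rz":0.8},{"x":-255,"y":-285,"z":-80,"rx":0,"ry":0,"rz":0.8},{"x":-255,"y":-285,"z":-80,"rx":0,"ry":0,"rz":0.8},{"x":-255,"y":-285,"z":-80,"rx":0,"ry":0,"rz":0.8},{"x":-255,"y":-285,"z":-80,"rx":0,"ry":0,"rz":0.8},{"x":-255,"y":-285,"z":-80,"rx":0,"ry":0,"rz":0.8},{"x":-518,"y":-544,"z":-60,"rx":0,"ry":0,"rz":1.52},{"x":-518,"y":-544,"z":-60,"rx":0,"ry":0,"rz":1.52},{"x":-518,"y":-544,"z":-60,"rx":0,"ry":0,"rz":1.52},{"x":-518,"y":-544,"z":-60,"rx":0,"ry":0,"rz":1.52},{"x":-518,"y":-544,"z":-60,"rx":0,"ry":0,"rz":1.52},{"x":-518,"y":-544,"z":-60,"rx":0,"ry":0,"rz":1.52},{"x":-518,"y":-544,"z":-60,"rx":0,"ry":0,"rz":1.52},{"x":-518,"y":-544,"z":-60,"rx":0,"ry":0,"rz":1.52},{"x":-518,"y":-544,"z":-60,"rx":0,"ry":0,"rz":1.52},{"x":-518,"y":-544,"z":-60,"rx":0,"ry":0,"rz":1.52},{"x":-518,"y":-544,"z":-60,"rx":0,"ry":0,"rz":1.52}]' 0 20
python3 -c "
from h import *
print(rel(*target(20,150)),read_state()['joints'])"
```

```text
t: 1.82
tcp_pos: [503.9, -127.8, 308.6]
tcp_rot: [-3.14, -0.0, 1.314]
wrist_force: [-1.1, 0.3, -0.2]
width: 0.501
grasp_force: 0.0
(array([ 6.5, -0.5, 71.6]), array([-0.002,  0.349, -0.   ])) [-4.76817342e-01  1.17626241e-02  1.67108921e+00 -2.53376001e-04
  1.46060934e+00 -2.20072654e-01]
```

```bash
python3 -m crank '[{"x":6,"y":0,"z":71,"rx":0,"ry":0.35,"rz":0},{"x":6,"y":0,"z":71,"rx":0,"ry":0.35,"rz":0},{"x":6,"y":0,"z":71,"rx":0,"ry":0.35,"rz":0},{"x":6,"y":0,"z":71,"rx":0,"ry":0.35,"rz":0},{"x":6,"y":0,"z":71,"rx":0,"ry":0.35,"rz":0},{"x":6,"y":0,"z":71,"rx":0,"ry":0.35,"rz":0}]'
python3 - <<'E'
from h import *
print(rel(*target(20,63)))
p,d=capture('wrist');cv2.imwrite('pics/w0.png',p[:,:,::-1])
P=cloud('wrist',d);q=P-AX;L=np.stack([q@X,q@Y,q[...,2]],-1)
b=(d>0)&(L[...,2]>25)&(abs(L[...,1])<30)&(L[...,0]<-20)&(L[...,0]>-82)&(np.hypot(L[...,0],L[...,2])<84)
l=L[b];print(len(l));rr=np.hypot(l[:,0],l[:,2]);k=rr>76
print(np.percentile(l[k],[2,50,98],axis=0).round(1),np.percentile(rr,[50,90,99]))
E
```

```text
t: 2.32
tcp_pos: [505.4, -119.0, 240.0]
tcp_rot: [3.14, -0.347, 1.319]
wrist_force: [-0.0, 0.5, 0.8]
width: 0.501
grasp_force: 0.0
(array([-3. ,  0.1, 89.1]), array([0.   , 0.002, 0.005]))
1343
[[-75.3  -9.1  30.5]
 [-44.1  -1.6  68.2]
 [-20.8   5.9  76.6]] [81.10294014 82.04008833 82.67822501]
```

View pics/w0.png

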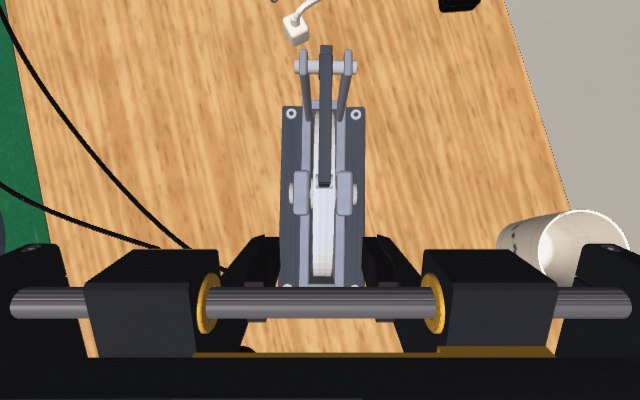

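The wrist view shows the wheel centred between the fingers: the rim is at column 322 and the finger midpoint is at 320. The pawl nose is at (325,185), clear of the grip zone. Now I'll descend and close.

```bash
python3 -m crank '[{"x":-3,"y":1,"z":30,"rx":0,"ry":0,"rz":0},{"x":-3,"y":1,"z":60,"rx":0,"ry":0,"rz":0},{"x":-3,"y":1,"z":80,"rx":0,"ry":0,"rz":0},{"x":-3,"y":1,"z":88,"rx":0,"ry":0,"rz":0},{"x":-3,"y":1,"z":88,"rx":0,"ry":0,"rz":0},{"x":-3,"y":1,"z":88,"rx":0,"ry":0,"rz":0}]'
python3 -m crank '[{"x":0,"y":0,"z":0,"rx":0,"ry":0,"rz":0},{"x":0,"y":0,"z":0,"rx":0,"ry":0,"rz":0},{"x":0,"y":0,"z":0,"rx":0,"ry":0,"rz":0},{"x":0,"y":0,"z":0,"rx":0,"ry":0,"rz":0},{"x":0,"y":0,"z":0,"rx":0,"ry":0,"rz":0}]' 1 20
python3 -c "
from h import *
print(rel(*target(20,63)))
for i in range(1,14):
  f=np.radians(3*i);print(round(-63*np.sin(f),1),round(63*(1-np.cos(f)),1),round(f,3))"
```

```text
t: 2.87
tcp_pos: [513.6, -92.9, 156.3]
tcp_rot: [3.14, -0.349, 1.32]
wrist_force: [-0.7, 0.1, -0.7]
width: 0.501
grasp_force: 0.0
t: 3.28
tcp_pos: [514.0, -94.0, 155.7]
tcp_rot: [3.138, -0.349, 1.318]
wrist_force: [2.5, -1.1, 2.4]
width: 0.178
grasp_force: 20.0
(array([ 0.9, -1.9,  0.9]), array([ 0.002, -0.   ,  0.003]))
-3.3 0.1 0.052
-6.6 0.3 0.105
-9.9 0.8 0.157
-13.1 1.4 0.209
-16.3 2.1 0.262
-19.5 3.1 0.314
-22.6 4.2 0.367
-25.6 5.4 0.419
-28.6 6.9 0.471
-31.5 8.4 0.524
-34.3 10.2 0.576
-37.0 12.0 0.628
-39.6 14.0 0.681
```

```bash
python3 -m crank '[{"x":-3.3,"y":0,"z":0.1,"rx":0,"ry":0.052,"rz":0},{"x":-6.6,"y":0,"z":0.3,"rx":0,"ry":0.105,"rz":0},{"x":-9.9,"y":0,"z":0.8,"rx":0,"ry":0.157,"rz":0},{"x":-13.1,"y":0,"z":1.4,"rx":0,"ry":0.209,"rz":0},{"x":-16.3,"y":0,"z":2.1,"rx":0,"ry":0.262,"rz":0},{"x":-19.5,"y":0,"z":3.1,"rx":0,"ry":0.314,"rz":0},{"x":-22.6,"y":0,"z":4.2,"rx":0,"ry":0.367,"rz":0},{"x":-25.6,"y":0,"z":5.4,"rx":0,"ry":0.419,"rz":0},{"x":-28.6,"y":0,"z":6.9,"rx":0,"ry":0.471,"rz":0},{"x":-31.5,"y":0,"z":8.4,"rx":0,"ry":0.524,"rz":0},{"x":-34.3,"y":0,"z":10.2,"rx":0,"ry":0.576,"rz":0},{"x":-37,"y":0,"z":12,"rx":0,"ry":0.628,"rz":0},{"x":-39.6,"y":0,"z":14,"rx":0,"ry":0.681,"rz":0},{"x":-39.6,"y":0,"z":14,"rx":0,"ry":0.681,"rz":0}]'
python3 - <<'E'
from h import *
print(rel(*target(59,63)))
p,d=capture('scene');cv2.imwrite('pics/s1.png',cv2.resize(p[140:290,270:430,::-1],None,fx=4,fy=4,interpolation=cv2.INTER_CUBIC))
E
```

```text
t: 4.45
tcp_pos: [505.4, -125.7, 127.5]
tcp_rot: [3.141, -1.035, 1.315]
wrist_force: [4.4, 1.7, -0.5]
width: 0.178
grasp_force: 20.0
(array([ 1.5, -1.5,  0.7]), array([ 0.   , -0.006,  0.   ]))
```

View pics/s1.png

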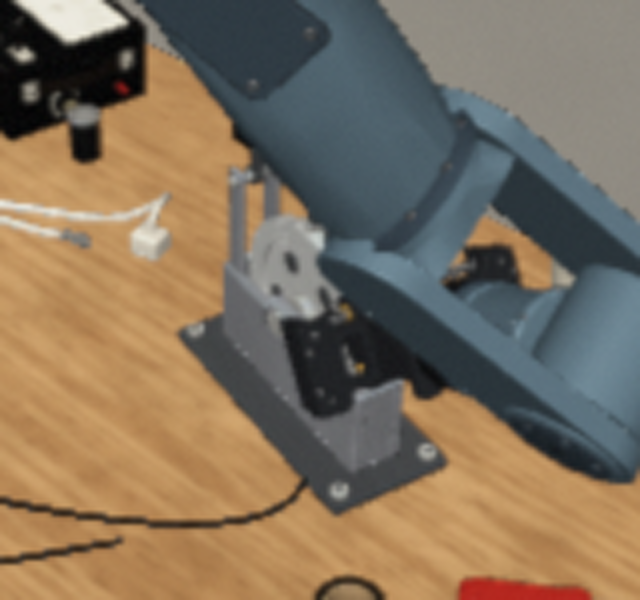

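The first pull went well: the grip held, the forces stayed low, and the gripper is clear of the trough. Next is the return and re-grip.

```bash
python3 -m crank '[{"x":0,"y":0,"z":0,"rx":0,"ry":0,"rz":0},{"x":0,"y":0,"z":0,"rx":0,"ry":0,"rz":0},{"x":7,"y":0.5,"z":0.5,"rx":0,"ry":-0.113,"rz":0},{"x":14.2,"y":0.5,"z":1.6,"rx":0,"ry":-0.227,"rz":0},{"x":21,"y":0.5,"z":3.6,"rx":0,"ry":-0.34,"rz":0},{"x":27.6,"y":0.5,"z":6.4,"rx":0,"ry":-0.454,"rz":0},{"x":34,"y":0.5,"z":10,"rx":0,"ry":-0.567,"rz":0},{"x":39.6,"y":0.5,"z":14,"rx":0,"ry":-0.681,"rz":0},{"x":39.6,"y":0.5,"z":14,"rx":0,"ry":-0.681,"rz":0}]' 0.3
python3 -m crank '[{"x":0,"y":0,"z":0,"rx":0,"ry":0,"rz":0},{"x":0,"y":0,"z":0,"rx":0,"ry":0,"rz":0},{"x":0,"y":0,"z":0,"rx":0,"ry":0,"rz":0},{"x":0,"y":0,"z":0,"rx":0,"ry":0,"rz":0},{"x":-3.3,"y":0,"z":0.1,"rx":0,"ry":0.052,"rz":0},{"x":-6.6,"y":0,"z":0.3,"rx":0,"ry":0.105,"rz":0},{"x":-9.9,"y":0,"z":0.8,"rx":0,"ry":0.157,"rz":0},{"x":-13.1,"y":0,"z":1.4,"rx":0,"ry":0.209,"rz":0},{"x":-16.3,"y":0,"z":2.1,"rx":0,"ry":0.262,"rz":0},{"x":-19.5,"y":0,"z":3.1,"rx":0,"ry":0.314,"rz":0},{"x":-22.6,"y":0,"z":4.2,"rx":0,"ry":0.367,"rz":0},{"x":-25.6,"y":0,"z":5.4,"rx":0,"ry":0.419,"rz":0},{"x":-28.6,"y":0,"z":6.9,"rx":0,"ry":0.471,"rz":0},{"x":-31.5,"y":0,"z":8.4,"rx":0,"ry":0.524,"rz":0},{"x":-34.3,"y":0,"z":10.2,"rx":0,"ry":0.576,"rz":0},{"x":-37,"y":0,"z":12,"rx":0,"ry":0.628,"rz":0},{"x":-39.6,"y":0,"z":14,"rx":0,"ry":0.681,"rz":0},{"x":-39.6,"y":0,"z":14,"rx":0,"ry":0.681,"rz":0}]' 1 20
python3 - <<'E'
from h import *
print(rel(*target(59,63)))
p,d=capture('wrist');cv2.imwrite('pics/w2.png',p[:,:,::-1])
E
```

```text
t: 5.25
tcp_pos: [514.7, -90.8, 158.3]
tcp_rot: [3.136, -0.344, 1.325]
wrist_force: [0.2, -0.5, 0.4]
width: 0.351
grasp_force: 0.0
t: 6.75
tcp_pos: [505.3, -125.4, 126.1]
tcp_rot: [-3.139, -1.04, 1.309]
wrist_force: [10.8, 8.3, -4.4]
width: 0.176
grasp_force: 20.0
(array([ 2.6, -1.5, -0.1]), array([ 0.002, -0.011, -0.003]))
```

View pics/w2.png

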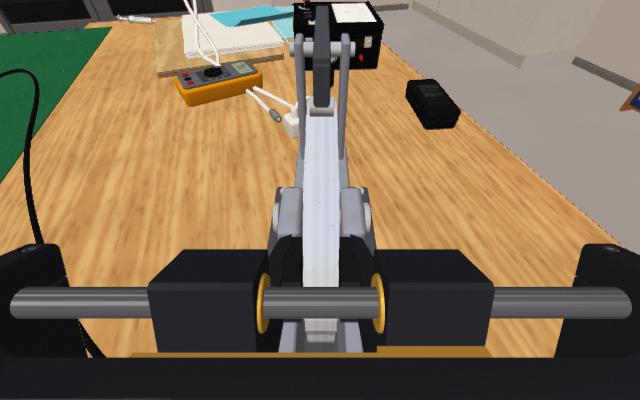

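The view shows the pawl nose at (322,108) on plain rim, with no slot in sight yet. There is a slight lateral and radial load, so I'll trim it at the next re-grip.

```bash
python3 -m crank '[{"x":0,"y":0,"z":0,"rx":0,"ry":0,"rz":0},{"x":0,"y":0,"z":0,"rx":0,"ry":0,"rz":0},{"x":7,"y":1,"z":1.5,"rx":0,"ry":-0.113,"rz":0},{"x":14.2,"y":1,"z":2.6,"rx":0,"ry":-0.227,"rz":0},{"x":21,"y":1,"z":4.6,"rx":0,"ry":-0.34,"rz":0},{"x":27.6,"y":1,"z":7.4,"rx":0,"ry":-0.454,"rz":0},{"x":34,"y":1,"z":11,"rx":0,"ry":-0.567,"rz":0},{"x":39.6,"y":1,"z":15,"rx":0,"ry":-0.681,"rz":0},{"x":39.6,"y":1,"z":15,"rx":0,"ry":-0.681,"rz":0}]' 0.3
python3 -c "
from h import *
print(rel(*target(20,63)))"
python3 -m crank '[{"x":0,"y":0,"z":0,"rx":0,"ry":0,"rz":0},{"x":0,"y":0,"z":0,"rx":0,"ry":0,"rz":0},{"x":0,"y":0,"z":0,"rx":0,"ry":0,"rz":0},{"x":0,"y":0,"z":0,"rx":0,"ry":0,"rz":0},{"x":-3.3,"y":0,"z":0.1,"rx":0,"ry":0.052,"rz":0},{"x":-6.6,"y":0,"z":0.3,"rx":0,"ry":0.105,"rz":0},{"x":-9.9,"y":0,"z":0.8,"rx":0,"ry":0.157,"rz":0},{"x":-13.1,"y":0,"z":1.4,"rx":0,"ry":0.209,"rz":0},{"x":-16.3,"y":0,"z":2.1,"rx":0,"ry":0.262,"rz":0},{"x":-19.5,"y":0,"z":3.1,"rx":0,"ry":0.314,"rz":0},{"x":-22.6,"y":0,"z":4.2,"rx":0,"ry":0.367,"rz":0},{"x":-25.6,"y":0,"z":5.4,"rx":0,"ry":0.419,"rz":0},{"x":-28.6,"y":0,"z":6.9,"rx":0,"ry":0.471,"rz":0},{"x":-31.5,"y":0,"z":8.4,"rx":0,"ry":0.524,"rz":0},{"x":-34.3,"y":0,"z":10.2,"rx":0,"ry":0.576,"rz":0},{"x":-37,"y":0,"z":12,"rx":0,"ry":0.628,"rz":0},{"x":-39.6,"y":0,"z":14,"rx":0,"ry":0.681,"rz":0},{"x":-39.6,"y":0,"z":14,"rx":0,"ry":0.681,"rz":0}]' 1 20
python3 - <<'E'
from h import *
print(rel(*target(59,63)))
p,d=capture('wrist');cv2.imwrite('pics/w3.png',p[:,:,::-1]);P=cloud('wrist',d)
q=P-AX;print((np.array([q[v,322]@[*X] for v in (40,60,80,95,104)])).round(),[q[v,322,2].round(1) for v in (40,60,80,95,104)])
E
```

```text
t: 7.55
tcp_pos: [515.6, -91.3, 157.0]
tcp_rot: [3.137, -0.345, 1.323]
wrist_force: [1.0, 0.7, -0.3]
width: 0.351
grasp_force: 0.0
(array([-2.4, -2.8,  1. ]), array([0.002, 0.004, 0.008]))
t: 9.05
tcp_pos: [505.7, -124.5, 125.7]
tcp_rot: [-3.136, -1.039, 1.309]
wrist_force: [4.6, 6.5, -4.5]
width: 0.178
grasp_force: 20.0
(array([ 2.5, -1.6, -1.3]), array([-0.001, -0.009, -0.003]))
[16. -5. -5. -5. -4.] [np.float64(111.0), np.float64(109.8), np.float64(101.4), np.float64(93.9), np.float64(88.8)]
```

View pics/w3.png

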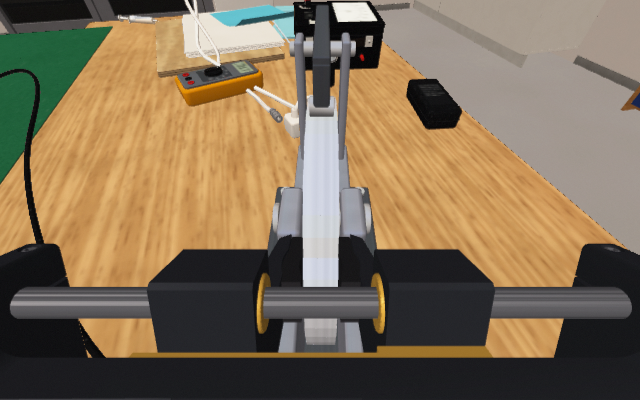

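The pawl is still up on the rim, with its arm top 110 mm above the axle. I'll keep going and track that height numerically.

```bash
cat > chk.py <<'E'
from h import *
print(rel(*target(59,63)))
p,d=capture('wrist');q=cloud('wrist',d)-AX
L=np.stack([q@X,q@Y,q[...,2]],-1)
b=(d>0)&(abs(L[...,1])<7)&(L[...,0]>-9)&(L[...,0]<12)&(L[...,2]>60)
print('arm top',np.percentile(L[b][:,2],[50,90,98]).round(1),t:=read_state()['t'])
cv2.imwrite(f'pics/w{t:.1f}.png',p[:,:,::-1])
E
python3 chk.py
python3 -m crank '[{"x":0,"y":0,"z":0,"rx":0,"ry":0,"rz":0},{"x":0,"y":0,"z":0,"rx":0,"ry":0,"rz":0},{"x":7,"y":-0.5,"z":0.5,"rx":0,"ry":-0.113,"rz":0},{"x":14.2,"y":-0.5,"z":1.6,"rx":0,"ry":-0.227,"rz":0},{"x":21,"y":-0.5,"z":3.6,"rx":0,"ry":-0.34,"rz":0},{"x":27.6,"y":-0.5,"z":6.4,"rx":0,"ry":-0.454,"rz":0},{"x":34,"y":-0.5,"z":10,"rx":0,"ry":-0.567,"rz":0},{"x":39.6,"y":-0.5,"z":14,"rx":0,"ry":-0.681,"rz":0},{"x":39.6,"y":-0.5,"z":14,"rx":0,"ry":-0.681,"rz":0}]' 0.3
python3 -m crank '[{"x":0,"y":0,"z":0,"rx":0,"ry":0,"rz":0},{"x":0,"y":0,"z":0,"rx":0,"ry":0,"rz":0},{"x":0,"y":0,"z":0,"rx":0,"ry":0,"rz":0},{"x":0,"y":0,"z":0,"rx":0,"ry":0,"rz":0},{"x":-3.3,"y":0,"z":0.1,"rx":0,"ry":0.052,"rz":0},{"x":-6.6,"y":0,"z":0.3,"rx":0,"ry":0.105,"rz":0},{"x":-9.9,"y":0,"z":0.8,"rx":0,"ry":0.157,"rz":0},{"x":-13.1,"y":0,"z":1.4,"rx":0,"ry":0.209,"rz":0},{"x":-16.3,"y":0,"z":2.1,"rx":0,"ry":0.262,"rz":0},{"x":-19.5,"y":0,"z":3.1,"rx":0,"ry":0.314,"rz":0},{"x":-22.6,"y":0,"z":4.2,"rx":0,"ry":0.367,"rz":0},{"x":-25.6,"y":0,"z":5.4,"rx":0,"ry":0.419,"rz":0},{"x":-28.6,"y":0,"z":6.9,"rx":0,"ry":0.471,"rz":0},{"x":-31.5,"y":0,"z":8.4,"rx":0,"ry":0.524,"rz":0},{"x":-34.3,"y":0,"z":10.2,"rx":0,"ry":0.576,"rz":0},{"x":-37,"y":0,"z":12,"rx":0,"ry":0.628,"rz":0},{"x":-39.6,"y":0,"z":14,"rx":0,"ry":0.681,"rz":0},{"x":-39.6,"y":0,"z":14,"rx":0,"ry":0.681,"rz":0}]' 1 20
python3 chk.py
```

```text
(array([ 2.5, -1.6, -1.2]), array([-0.002, -0.006, -0.002]))
arm top [ 96.3 111.  111.4] 9.15
t: 9.9
tcp_pos: [515.5, -91.0, 157.4]
tcp_rot: [3.136, -0.345, 1.323]
wrist_force: [0.2, 0.7, 0.5]
width: 0.349
grasp_force: 0.0
t: 11.4
tcp_pos: [505.6, -124.6, 125.8]
tcp_rot: [-3.137, -1.039, 1.309]
wrist_force: [7.9, 6.8, -4.6]
width: 0.176
grasp_force: 20.0
(array([ 2.4, -1.5, -1.1]), array([-0.   , -0.009, -0.003]))
arm top [ 96.4 111.1 111.5] 11.45
```

```bash
python3 -m crank '[{"x":0,"y":0,"z":0,"rx":0,"ry":0,"rz":0},{"x":0,"y":0,"z":0,"rx":0,"ry":0,"rz":0},{"x":7,"y":-0.5,"z":0.5,"rx":0,"ry":-0.113,"rz":0},{"x":14.2,"y":-0.5,"z":1.6,"rx":0,"ry":-0.227,"rz":0},{"x":21,"y":-0.5,"z":3.6,"rx":0,"ry":-0.34,"rz":0},{"x":27.6,"y":-0.5,"z":6.4,"rx":0,"ry":-0.454,"rz":0},{"x":34,"y":-0.5,"z":10,"rx":0,"ry":-0.567,"rz":0},{"x":39.6,"y":-0.5,"z":14,"rx":0,"ry":-0.681,"rz":0},{"x":39.6,"y":-0.5,"z":14,"rx":0,"ry":-0.681,"rz":0}]' 0.3
python3 -m crank '[{"x":0,"y":0,"z":0,"rx":0,"ry":0,"rz":0},{"x":0,"y":0,"z":0,"rx":0,"ry":0,"rz":0},{"x":0,"y":0,"z":0,"rx":0,"ry":0,"rz":0},{"x":0,"y":0,"z":0,"rx":0,"ry":0,"rz":0},{"x":-3.3,"y":0,"z":0.1,"rx":0,"ry":0.052,"rz":0},{"x":-6.6,"y":0,"z":0.3,"rx":0,"ry":0.105,"rz":0},{"x":-9.9,"y":0,"z":0.8,"rx":0,"ry":0.157,"rz":0},{"x":-13.1,"y":0,"z":1.4,"rx":0,"ry":0.209,"rz":0},{"x":-16.3,"y":0,"z":2.1,"rx":0,"ry":0.262,"rz":0},{"x":-19.5,"y":0,"z":3.1,"rx":0,"ry":0.314,"rz":0},{"x":-22.6,"y":0,"z":4.2,"rx":0,"ry":0.367,"rz":0},{"x":-25.6,"y":0,"z":5.4,"rx":0,"ry":0.419,"rz":0},{"x":-28.6,"y":0,"z":6.9,"rx":0,"ry":0.471,"rz":0},{"x":-31.5,"y":0,"z":8.4,"rx":0,"ry":0.524,"rz":0},{"x":-34.3,"y":0,"z":10.2,"rx":0,"ry":0.576,"rz":0},{"x":-37,"y":0,"z":12,"rx":0,"ry":0.628,"rz":0},{"x":-39.6,"y":0,"z":14,"rx":0,"ry":0.681,"rz":0},{"x":-39.6,"y":0,"z":14,"rx":0,"ry":0.681,"rz":0}]' 1 20
python3 chk.py; ls pics
```

```text
t: 12.2
tcp_pos: [514.7, -90.9, 157.2]
tcp_rot: [3.137, -0.345, 1.323]
wrist_force: [-0.2, 0.7, 0.5]
width: 0.352
grasp_force: 0.0
t: 13.7
tcp_pos: [506.1, -122.7, 130.3]
tcp_rot: [3.14, -1.05, 1.316]
wrist_force: [8.6, 16.1, 19.6]
width: 0.176
grasp_force: 20.0
(array([-2.4, -1.5, -0.5]), array([ 0.   , -0.021,  0.001]))
arm top [91.1 98.4 99.2] 13.75
s1.png
scene0.npy
scene0.png
top0.npy
top0.png
topz.png
w0.png
w11.4.png
w13.8.png
w2.png
w3.png
w9.2.png
```

The pawl arm dropped about 12 mm and the rim came up hard, so the wheel looks locked. I'll let go, withdraw radially and check.

```bash
python3 -m crank '[{"x":0,"y":0,"z":0,"rx":0,"ry":0,"rz":0},{"x":0,"y":0,"z":0,"rx":0,"ry":0,"rz":0},{"x":0,"y":0,"z":0,"rx":0,"ry":0,"rz":0},{"x":0,"y":0,"z":-20,"rx":0,"ry":0,"rz":0},{"x":0,"y":0,"z":-50,"rx":0,"ry":0,"rz":0},{"x":0,"y":0,"z":-90,"rx":0,"ry":0,"rz":0},{"x":60,"y":0,"z":-110,"rx":0,"ry":-0.2,"rz":0},{"x":60,"y":0,"z":-110,"rx":0,"ry":-0.2,"rz":0},{"x":60,"y":0,"z":-110,"rx":0,"ry":-0.2,"rz":0},{"x":60,"y":0,"z":-110,"rx":0,"ry":-0.2,"rz":0}]' 0
python3 - <<'E'
from h import *
p,d=capture('wrist');cv2.imwrite('pics/fin.png',p[:,:,::-1])
q=cloud('wrist',d)-AX;L=np.stack([q@X,q@Y,q[...,2]],-1)
for x in range(-10,90,10):
    b=(d>0)&(abs(L[...,1]+1)<5)&(abs(L[...,0]-x)<4)&(L[...,2]>60)
    if b.any():print(x,np.percentile(L[b][:,2],95).round(1))
E
```

```text
t: 14.58
tcp_pos: [489.9, -186.6, 237.2]
tcp_rot: [3.137, -0.829, 1.321]
wrist_force: [-0.3, 0.4, -0.1]
width: 0.499
grasp_force: 0.0
-10 95.2
0 97.6
10 99.2
20 100.8
30 102.7
40 104.1
50 106.3
60 107.5
70 109.0
80 107.7
```

View pics/fin.png

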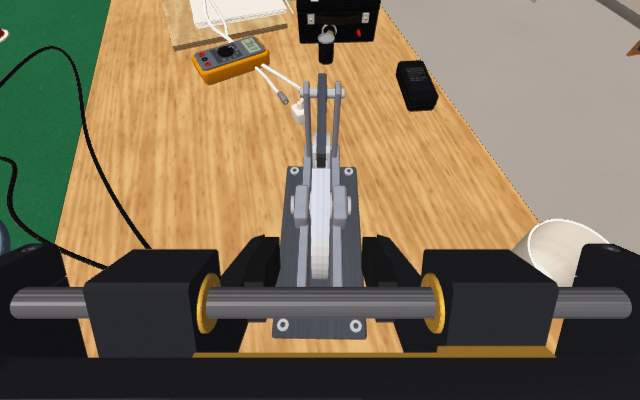

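The pawl arm now slopes at 9.9/60 = 0.165 rad, which is fully home. The nose sits in the slot at (321,160), the gripper is clear, and the loose things are where they were.

```bash
python3 -c "
from cell import *
print(finish_job())"
```

```text
the job is handed in; nothing more can be done
None
```

The wheel is locked: the pawl dropped fully home in the deep slot (measured at about 0.165 rad), the gripper let go and backed clear, the loose things were not touched, and the job was handed in at about 15 s.

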